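Slide the dial-gauge carriage home on the comparator rail

ROBOT

A 6-joint arm with a two-finger parallel gripper is mounted at the origin on the work surface. World frame = base frame: x ahead of the robot, y to its left, z up, the work surface at z = 0. Lengths are in mm, angles in degrees, forces in N, time in s.
With the tool pointing down it reaches from about 250 to 800 mm from the base axis. Payload 8.5 kg.
Tool frame: the origin (TCP) lies midway between the tips of the shut fingers; the grasp point (between the pads) lies manip.tcp_to_grasp behind it (manip.tcp_to_grasp is the distance from the TCP to the grasp point, in mm); z points along the fingers, y is the line along which they close (so a half turn about z gives the same grasp; the last joint's range is limited). The gripper opens to 85 mm and grips with 20 to 120 N. Pads are 22 mm wide; open, the fingers measure 114 mm over their backs; the gripper's body (76 mm by 85 mm) begins 54 mm behind the grasp point. The pads swing forward as they close: fully open they stand 13 mm farther back than shut.
Start: joints at [70.302, 13.648, -0.773, 75.585, 0, 90], TCP at [176.944, 494.236, 231.276] pointing down, gripper open.
Joint ranges: [-152.45, 152.45], [-59.26, 108.67], [-65.41, 83.53], [-104.44, 129.93], [-82.83, 76.93], [-180, 180]. Speed limits (degrees/s): [127.2, 127.2, 159.86, 180, 180, 180].

INTERFACE

Orientations are given as a 3x3 rotation matrix whose columns are the frame's x, y, z axes.
In Python, from bench import manip gives the robot as it stands.
- The arm moves only by the tool apply_moves, never from a script. Its argument "commands" is a list of rows, each a list of 7 numbers: the finger opening in m, from 0 to 0.0854, then the shift along the tool's x, y, z in m, then the turn, a rotation vector about the tool's x, y, z in degrees. A call has 1 to 5 rows; each row is the pose to reach, as a shift and turn from the pose commanded when the call began, along the tool's axes at that moment; what a row does not reach only later rows make up. A row lasts 1/12 s, in which the tool goes at most 41.7 mm and 7.16 degrees, less where a joint would pass 70% of its speed; a pose out of reach is approached as far as the arm can. A call with a gripper value outside its range is refused whole. The fingers move at their own pace and stop on an object; "force" is the grip in N (left out, the last holds). Time passes only in rows, so rows that repeat a pose let the fingers close. It gives the time, the measured TCP pose, the force, the opening and the grip force at its end, in the units of the state.
- manip.state(): the state, without advancing time (a new reading comes with each control period).
- manip.grab_frame(name): name is "side" or "top" or "wrist"; returns a dict with "image" (400x640x3 uint8, blue, green, red), "fx", "fy", "cx", "cy" (pixels), "k1" (the pictures are not rectified: a ray, as slopes to the right and down, at radius r is drawn at 1 + k1 r^2 times it, then the intrinsics apply), "R" (3x3) and "t" (3): a world point X has camera coordinates R X + t; the wrist camera has in their place "hand_eye" (4x4, takes a point from camera to tool coordinates, whose origin is the TCP and whose axes are the flange's). Camera axes: x right, y down, z forward; pixel columns grow to the right and rows downward; lengths in mm; the calibration is good to about 2 mm. A picture is of the moment at which its call begins: read the wrist's pose just before it. There is no depth.
- manip.job_done(): hands the job in; it is judged then, once.
The state is a dict: "time_s": time; "joints": joint angles; "qd": joint speeds; "effort": joint torques, N m; "ee_pos": TCP position; "ee_rot": TCP orientation; "ft_force": force on the tool from outside, world axes, zero at the start; "ft_torque": the same for the moment, N m; "width": opening from 0.0 (shut) to 1.0 (fully open); "finger_force": force on a finger pad.
Only numpy, scipy, OpenCV 4.12 (cv2) and the standard library are available. Lean on these libraries where they do the work, as an engineer would, in place of code of your own. Each camera call takes 0.05 s, during which the arm holds its last target. There are 200 camera calls.

TASK

On the bench comparator, push the dial-gauge carriage forward along the base plate, in between the two lipped side rails, until both spring rollers have snapped into the notches of its foot and its front sits flush against the grey holder block. Keep it upright and leave it there, and do not disturb the other things on the bench.

Things in the scene. Friction and masses are not known exactly. Their poses are not given: they have to be found in the camera images.
- bed: Comparator bed fixed to the bench, yaw varies: dark steel plate 410 x 120 x 10 mm. Origin on its underside (bench level) on the rail's centre line; x = sliding direction towards the grey holder block, y left, z up. Plate from x -250 to +160 mm, top at z 10 mm; the sliding carriage rests on it. The flared mouth opens to -x, the holder block closes the +x end.
- rail_mid (a point): On the bed's centre line at bed x 15 mm, z 10 mm (plate top). Bright steel side rails run either side from bed x -45 to +75 mm (broken at the rollers, x 22 to 48), inner faces y +-29 mm; their lips reach in to y +-25 mm between z 22 and 26 mm, so the foot can only be slid in from the mouth, not dropped in. Axes as the bed's.
- mouth (a point): On the bed's centre line at bed x -79 mm, z 10 mm (plate top): middle of the flared mouth, two steel walls that widen from y +-29 mm at bed x -45 to y +-41 mm at x -113 mm, tops at z 22 mm (12 mm over the plate). They guide and square the foot as it is pushed in. Axes as the bed's.
- holder_face (a point): On the holder block's face towards the mouth, centre line, bed x 75, z 15 mm: the carriage's front must come flush against it. The grey block is part of the bed: x 75 to 130 mm, 80 mm wide, top z 44 mm, with a 30 mm wide upright anvil to z 80 mm at x 115 to 129 mm, whose pin sticks 6 mm out towards the mouth. Axes as the bed's.
- carriage: Loose aluminium dial-gauge carriage, 0.3 to 0.6 kg. Origin under the middle of its foot, z up, x forward (nose, gauge stem). Foot 80 x 56 x 10 mm, tapered nose. Starts flat on the plate, origin at bed x -170 to -132 mm, up to 7 mm off the centre line and 6 degrees askew. Home: origin at bed x 35, y 0, z 10 mm. Pushed from behind, it squares itself in the mouth.
- carriage_top (a point): Middle of the carriage's top, 64 mm above the foot's underside, 4 mm ahead of its origin: the face-up round dial, 43 mm across, 16 mm thick, on a block 80 x 44 mm that reaches up to 48 mm. A thin stem sticks out 18 mm past the front, 55 mm up, and passes over the holder block. Axes as the carriage's.
- carriage_back (a point): Middle of the carriage's flat back face, 40 mm behind its origin, 29 mm above the foot's underside: a good place to push. Flat and 44 mm wide from 10 to 48 mm above the foot's underside. Fingertips more than 28 mm above the bench clear lips and mouth walls. Axes as the carriage's.
- carriage_front (a point): On the carriage's flat front face, centre line, 40 mm ahead of its origin, 5 mm above the foot's underside. The foot has a notch 14 mm long and 5 mm deep in each long edge, 40 mm behind this face. Axes as the carriage's.
- left_catch (a joint): Sprung brass roller (16 mm across, vertical axis at bed x 35 mm) in the left side rail: metres pushed outward, 0 to 0.006. At 0 it reaches 4 mm past the rail's inner face. The passing foot pushes it out 3 to 4 mm; it drops back to about 0 in the foot's notch. Passing both takes a push of roughly 5 to 10 N.
- right_catch (a joint): The same roller in the right (-y) side rail.
- screwdriver: Bystander: small screwdriver, 140 mm long, lying on the bench beside the bed's left side. Origin under its middle, handle to its -x.
- loupe: Bystander: black eye loupe, 36 mm across, 30 mm tall, standing on the bench to the bed's left. Origin under its centre.
- jar: Bystander: small closed glass jar, 52 mm across, 55 mm tall, on the bench to the bed's right. Origin under its centre.
- parts_tray: Bystander: dark wooden parts tray, 100 x 70 x 18 mm, on the bench to the bed's right. Origin under its centre.

How it is judged:
By the outcome, as a careful person would: the job done as asked, in the order asked, and still so for the second after the job is handed in, with the robot touching nothing.
It also fails if it takes over 40 s, if anything falls off the work surface, if the arm or the gripper's body presses on something with over 40 N, if the wrist force passes 120 N, or if a joint passes its speed limit or range.

## Working session

There is one attempt and no reset: what is moved stays moved. The work goes in short steps, Python scripts to look and compute and a tool call to move; the robot and the scene stay as the last step left them, time stands still between calls to the robot, and variables do not carry over. Pictures are saved under pics/ and viewed, at most 10 in all, crops included, and the job is handed in when it is done.

Besides the shell and the picture viewer there is one more tool, called after "Emit:" as name([rows], argument=value, ...), one row to a line, values as JSON. apply_moves: Moves the arm, as the interface text tells. Its arguments: {"type":"object","properties":{"commands":{"type":"array"},"force":{"type":"number"}},"required":["commands"]}

```bash
mkdir -p pics; cat > h.py <<'E'
import numpy as np, cv2, pickle
from bench import manip
def K(f): return np.array([[f["fx"],0,f["cx"]],[0,f["fy"],f["cy"]],[0,0,1.]])
def D(f): return np.array([f["k1"],0,0,0,0.])
def ray(f,px):
    n=cv2.undistortPoints(np.float64(px).reshape(-1,1,2),K(f),D(f)).reshape(-1,2)
    d=np.c_[n,np.ones(len(n))]; R=np.array(f["R"]); t=np.array(f["t"])
    return -R.T@t, d@R
def plane(f,px,z):
    o,d=ray(f,px); return o+d*((z-o[2])/d[:,2])[:,None]
def proj(f,P):
    return cv2.projectPoints(np.float64(P).reshape(-1,1,3),cv2.Rodrigues(np.array(f["R"]))[0],np.float64(f["t"]),K(f),D(f))[0].reshape(-1,2)
def grab(n):
    s=manip.state(); f=manip.grab_frame(n)
    if n=="wrist":
        T=np.eye(4);T[:3,:3]=s["ee_rot"];T[:3,3]=s["ee_pos"];C=np.linalg.inv(T@np.array(f["hand_eye"]))
        f["R"]=C[:3,:3];f["t"]=C[:3,3]
    return f
E
python3 - <<'E'
from h import *
for n in("top","side"):
    f=grab(n);pickle.dump(f,open(n+".pkl","wb"));cv2.imwrite(f"pics/{n}.png",f["image"]);print(n,f["fx"],-np.array(f["R"]).T@f["t"])
s=manip.state();print(s["ee_pos"],s["ee_rot"],s["ft_force"],manip.tcp_to_grasp)
E
```

```text
top 414.18042343648483 [422.91793552  67.47851226 866.37924224]
side 395.90173580750877 [506.91495254 579.89027464 463.86826856]
[176.84951025 493.93076032 230.76181635] [[-9.41476857e-01  3.37077391e-01 -4.00935976e-04]
 [ 3.37077629e-01  9.41476110e-01 -1.18574335e-03]
 [-2.22156312e-05 -1.25149647e-03 -9.99999217e-01]] [ 0.52809549 -0.93267583  0.07619025] 18.700000000000003
```

View pics/top.png

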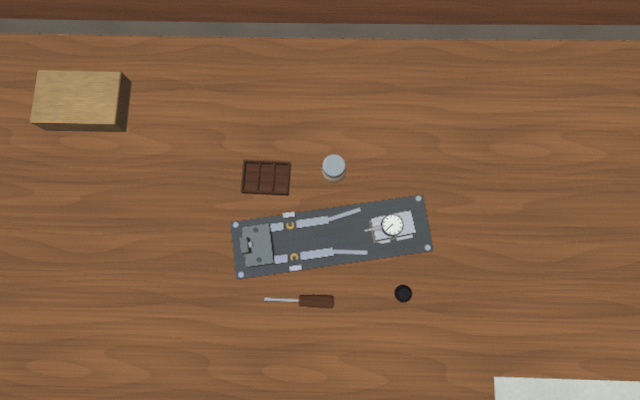

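View pics/side.png

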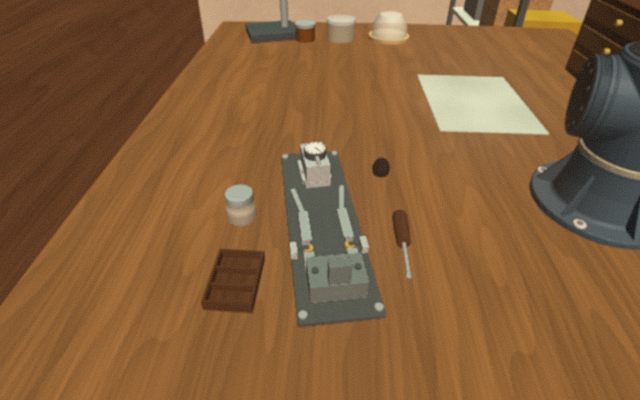

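The top view shows the bed with its corner screws at (419,199), (428,247), (236,225) and (241,274). The holder is at the left (257,244), the dial at (392,225), the jar at (334,167), the loupe at (403,293) and the screwdriver around (300,300). The side view agrees: dial (315,151), holder (337,280).

```bash
cat > bed.py <<'E'
from h import *
T=pickle.load(open("top.pkl","rb"));S=pickle.load(open("side.pkl","rb"))
def blobs(f,m,roi,amin):
    M=np.zeros(m.shape,np.uint8);x0,y0,x1,y1=roi;M[y0:y1,x0:x1]=m[y0:y1,x0:x1]
    n,l,st,c=cv2.connectedComponentsWithStats(M);return [(c[i],st[i]) for i in range(1,n) if st[i,4]>=amin],M
def platemask(f,roi):
    b=np.int32(f["image"]);m=(b[...,0]-b[...,2]>-6)   # not brown/wood
    return blobs(f,m.astype(np.uint8),roi,50)[1]
if __name__=="__main__":
    for f,roi,n in((T,(215,190,445,285),"T"),(S,(270,145,390,325),"S")):
        M=platemask(f,roi);cs,_=cv2.findContours(M,0,1);c=max(cs,key=cv2.contourArea).reshape(-1,2)
        if n=="T":
            P=plane(f,c+0.0,10)[:,:2].astype(np.float32);r=cv2.minAreaRect(P);print(n,r,cv2.boxPoints(r).round(1).tolist())
        else: print(n,cv2.approxPolyDP(cv2.convexHull(c),4,True).reshape(-1,2).tolist())
    # dial: bright cream
    for f,roi,n in((T,(375,205,415,245),"T"),(S,(295,135,335,190),"S")):
        b=f["image"].astype(int);m=((b.min(2)>170)).astype(np.uint8)
        for c,s in blobs(f,m,roi,15)[0]: print(n,c,s)
    for px in((419,199),(428,247),(236,225),(241,274)): print(plane(T,[px],10)[0].round(1))
    for px in((334,166),(403,293),(317,301)): print("by",plane(T,[px],30)[0].round(1))
    a=cv2.resize(T["image"][190:285,225:440],None,fx=3.5,fy=3.5,interpolation=cv2.INTER_CUBIC);cv2.imwrite("pics/tc.png",a)
E
python3 bed.py
```

```text
T ((518.9741821289062, 75.76768493652344), (122.1935043334961, 405.53631591796875), 9.323603630065918) [[425.79998779296875, 266.0], [491.5, -134.1999969482422], [612.0999755859375, -114.4000015258789], [546.4000244140625, 285.79998779296875]]
S [[351, 235], [346, 235]]
T [406.85648148 222.48611111] [398 212  17  23 216]
T [392.26132404 224.09059233] [383 215  20  20 287]
T [377.82352941 220.62745098] [375 217   9   9  51]
T [379.4057971  234.72463768] [375 231  13   9  69]
T [404.17391304 237.04347826] [397 235  15   5  23]
S [314.44217687 147.36734694] [305 143  20  10 147]
S [324.69444444 162.11111111] [321 158   9   8  36]
S [310.26086957 163.7173913 ] [306 160  10   8  46]
[ 598.9 -109.    10. ]
[ 498.6 -125.6   10. ]
[536.2 273.3  10. ]
[435.3 256.8  10. ]
by [661.8  70.7  30. ]
by [405.1 -70.2  30. ]
by [385.8  99.   30. ]
```

View pics/tc.png

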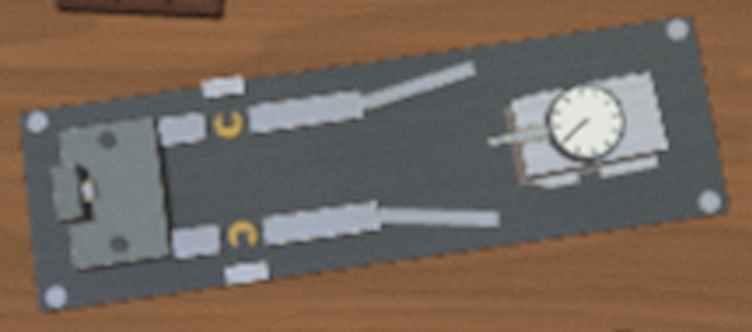

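The enlarged top crop shows the carriage block's back edge at crop (651,72)–(666,152) and its front edge at (510,105)–(522,183). The dial centre is at (586,121), and the rails and mouth point left to the holder.

```bash
python3 - <<'E'
from h import *
T=pickle.load(open("top.pkl","rb"));S=pickle.load(open("side.pkl","rb"))
u=np.array([485.75-548.75,265.05+117.3,0]);u/=np.linalg.norm(u);l=np.array([-u[1],u[0],0]);O=np.array([518.1,74.9,0])+45*u
print("u",u,"O",O)
B=lambda P:[round(float((P-O)@u),1),round(float((P-O)@l),1)]
o1,d1=ray(T,[(392.3,224.1)]);o2,d2=ray(S,[(314.4,147.4)])
A=np.c_[d1[0],-d2[0]];k=np.linalg.lstsq(A,o2-o1,rcond=None)[0];p=o1+k[0]*d1[0];q=o2+k[1]*d2[0];print("dial",p,q,B((p+q)/2))
c=np.array([(651,72),(666,152),(510,105),(522,183)])/3.5+[225,190]
P=plane(T,c,58)
for x in P:print(x.round(1),B(x))
back=(P[0]+P[1])/2;print("back",back,B(back))
s=manip.state();R=np.array(s["ee_rot"])
g=O+(-250)*u;g[2]=230   # standoff
print("g",g,"tool shift",(R.T@(g-s["ee_pos"])).round(1))
E
```

```text
u [-0.16257833  0.98669564  0.        ] O [510.78397505 119.3013038    0.        ]
dial [535.4360833  -43.79011083  74.34957904] [535.1639807  -43.7771533   74.30910297] [-164.9, 2.3]
[565.4 -83.   58. ] [-208.5, -21.0]
[520.3 -90.7  58. ] [-208.7, 24.8]
[545.1  -3.8  58. ] [-127.0, -13.8]
[501.3 -10.6  58. ] [-126.6, 30.5]
back [542.85302157 -86.84671878  58.        ] [-208.6, 1.9]
g [ 551.4285581  -127.37260619  230.        ] tool shift [-562.1 -458.7    1.3]
```

Emit:
apply_moves([
  [0.01,-0.562,-0.459,0,0,0,61],
  [0.01,-0.562,-0.459,0,0,0,61],
  [0.01,-0.562,-0.459,0,0,0,61],
  [0.01,-0.562,-0.459,0,0,0,61],
  [0.01,-0.562,-0.459,0,0,0,61],
], force=60)

```text
time_s: 0.52
ee_pos: [284.7, 314.0, 231.0]
ee_rot: [[-0.562, 0.827, -0.0], [0.827, 0.562, -0.0], [-0.0, -0.0, -1.0]]
ft_force: [0.7, 1.0, 0.3]
width: 0.299
finger_force: 0.0
```

```bash
cat > go.py <<'E'
import sys
from h import *
u=np.array([-0.16258,0.9867,0]);l=np.array([-u[1],u[0],0]);O=np.array([510.8,119.3,0])
bx,by,z=map(float,sys.argv[1:4]);g=O+bx*u+by*l+[0,0,z]
s=manip.state();R=np.array(s["ee_rot"]);p=np.array(s["ee_pos"])
W=np.c_[u,-l,[0,0,-1]]
print("t",s["time_s"],"p",p.round(1),"bed",((p-O)@u).round(1),((p-O)@l).round(1),"F",np.round(s["ft_force"],1),"w",s["width"])
print("shift",(R.T@(g-p)).round(1),"turn",np.degrees(cv2.Rodrigues(R.T@W)[0].ravel()).round(2))
E
python3 go.py -250 0 230
```

```text
t 0.5167 p [284.7 314.  231. ] bed 228.9 191.5 F [0.7 1.  0.3] w 0.2994445464093418
shift [-515.   -27.3    1.2] turn [-2.000e-02  2.000e-02  2.483e+01]
```

Emit:
apply_moves([
  [0.01,-0.515,-0.027,0,0,0,24.8],
  [0.01,-0.515,-0.027,0,0,0,24.8],
  [0.01,-0.515,-0.027,0,0,0,24.8],
  [0.01,-0.515,-0.027,0,0,0,24.8],
  [0.01,-0.515,-0.027,0,0,0,24.8],
])

```text
time_s: 0.93
ee_pos: [393.7, 136.1, 231.3]
ee_rot: [[-0.164, 0.986, 0.0], [0.986, 0.164, -0.0], [-0.0, 0.0, -1.0]]
ft_force: [1.0, 1.1, -0.3]
width: 0.121
finger_force: 0.0
```

```bash
python3 go.py -250 0 230
```

```text
t 0.9333 p [393.7 136.1 231.3] bed 35.6 112.8 F [ 1.   1.1 -0.3] w 0.12096834637245626
shift [-285.8  112.3    1.3] turn [0.   0.   0.11]
```

Emit:
apply_moves([
  [0.01,-0.286,0.112,0,0,0,0],
  [0.01,-0.286,0.112,0,0,0,0],
  [0.01,-0.286,0.112,0,0,0,0],
  [0.01,-0.286,0.112,0,0,0,0],
  [0.01,-0.286,0.112,0,0,0,0],
])

```text
time_s: 1.35
ee_pos: [501.2, -42.5, 231.2]
ee_rot: [[-0.168, 0.986, -0.0], [0.986, 0.168, 0.0], [0.0, -0.0, -1.0]]
ft_force: [0.8, 0.2, 0.1]
width: 0.116
finger_force: 0.0
```

Emit:
apply_moves([
  [0.01,-0.086,0.034,0,0,0,0],
  [0.01,-0.086,0.034,0,0,0,0],
  [0.01,-0.086,0.034,0,0,0,0],
  [0.01,-0.086,0.034,0,0,0,0],
])

```text
time_s: 1.68
ee_pos: [549.7, -122.0, 230.0]
ee_rot: [[-0.165, 0.986, -0.001], [0.986, 0.165, -0.0], [0.0, -0.001, -1.0]]
ft_force: [-0.9, 0.8, -0.3]
width: 0.113
finger_force: 0.0
```

```bash
python3 go.py -250 1 33
```

```text
t 1.6833 p [ 549.7 -122.   230. ] bed -244.4 0.9 F [-0.9  0.8 -0.3] w 0.1130578293898435
shift [-5.60e+00  1.00e-01  1.97e+02] turn [-0.08 -0.01  0.14]
```

Emit:
apply_moves([
  [0.01,-0.006,0,0.038,0,0,0],
  [0.01,-0.006,0,0.076,0,0,0],
  [0.01,-0.006,0,0.114,0,0,0],
  [0.01,-0.006,0,0.152,0,0,0],
  [0.01,-0.006,0,0.18,0,0,0],
])

```text
time_s: 2.1
ee_pos: [547.6, -123.8, 48.6]
ee_rot: [[-0.169, 0.986, -0.003], [0.986, 0.169, 0.001], [0.001, -0.003, -1.0]]
ft_force: [0.3, -0.6, -0.6]
width: 0.116
finger_force: 0.0
```

Emit:
apply_moves([
  [0.01,0,0,0.017,0,0,0],
  [0.01,0,0,0.017,0,0,0],
  [0.01,0,0,0.017,0,0,0],
])

```text
time_s: 2.35
ee_pos: [548.8, -124.2, 34.1]
ee_rot: [[-0.169, 0.986, -0.002], [0.986, 0.169, 0.001], [0.001, -0.002, -1.0]]
ft_force: [0.4, 0.4, 0.9]
width: 0.117
finger_force: 0.0
```

```bash
python3 go.py -250 1 33; python3 - <<'E'
from h import *
f=grab("side");cv2.imwrite("pics/s2.png",cv2.resize(f["image"][100:330,230:430],None,fx=2.5,fy=2.5))
E
```

```text
t 2.35 p [ 548.8 -124.2   34.1] bed -246.5 2.1 F [0.4 0.4 0.9] w 0.11743333471683758
shift [-3.6  1.1  1.1] turn [-0.12 -0.05  0.39]
```

View pics/s2.png

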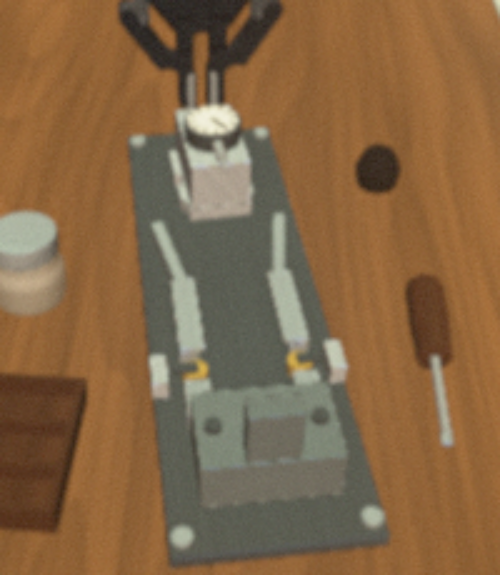

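The shut-ish fingers stand squarely behind the dial carriage (crop (200,90)), with the way ahead clear. Now to push.

Emit:
apply_moves([
  [0.01,0.01,0.001,0.001,0,0,0.4],
  [0.01,0.02,0.001,0.001,0,0,0.4],
  [0.01,0.03,0.001,0.001,0,0,0.4],
  [0.01,0.04,0.001,0.001,0,0,0.4],
  [0.01,0.048,0.001,0.001,0,0,0.4],
])

```text
time_s: 2.82
ee_pos: [542.9, -76.6, 34.1]
ee_rot: [[-0.162, 0.987, 0.001], [0.987, 0.162, -0.001], [-0.001, 0.001, -1.0]]
ft_force: [0.3, -2.6, 1.9]
width: 0.116
finger_force: 1.2
```

Emit:
apply_moves([
  [0.01,0.008,0,0,0,0,0],
  [0.01,0.016,0,0,0,0,0],
  [0.01,0.024,0,0,0,0,0],
  [0.01,0.032,0,0,0,0,0],
  [0.01,0.04,0,0,0,0,0],
])

```text
time_s: 3.23
ee_pos: [536.1, -37.6, 33.3]
ee_rot: [[-0.161, 0.987, -0.0], [0.987, 0.161, -0.0], [-0.0, -0.0, -1.0]]
ft_force: [1.1, -2.0, 1.7]
width: 0.119
finger_force: 1.2
```

```bash
python3 go.py -60 0 33; python3 - <<'E'
from h import *
f=grab("side");cv2.imwrite("pics/s3.png",cv2.resize(f["image"][100:330,230:430],None,fx=2.5,fy=2.5))
E
```

```text
t 3.2333 p [536.1 -37.6  33.3] bed -159.0 0.6 F [ 1.1 -2.   1.7] w 0.11855876918971296
shift [99.   0.4  0.3] turn [-0.01  0.01 -0.07]
```

View pics/s3.png

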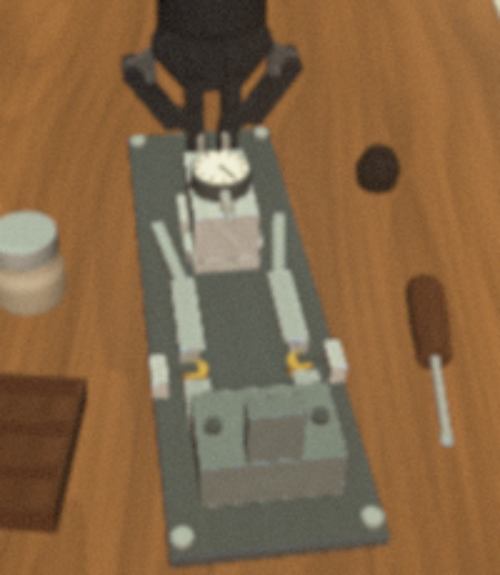

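The carriage is upright and nearly square, with its nose in the mouth (crop (225,245)). I'll keep pushing.

Emit:
apply_moves([
  [0.01,0.008,0,0,0,0,0],
  [0.01,0.016,0,0,0,0,0],
  [0.01,0.024,0,0,0,0,0],
  [0.01,0.032,0,0,0,0,0],
  [0.01,0.04,0,0,0,0,0],
])

```text
time_s: 3.7
ee_pos: [529.4, 2.0, 33.2]
ee_rot: [[-0.161, 0.987, -0.001], [0.987, 0.161, 0.0], [0.0, -0.0, -1.0]]
ft_force: [0.3, -1.5, -1.8]
width: 0.119
finger_force: 0.6
```

Emit:
apply_moves([
  [0.01,0.006,0,0,0,0,0],
  [0.01,0.012,0,0,0,0,0],
  [0.01,0.018,0,0,0,0,0],
  [0.01,0.024,0,0,0,0,0],
  [0.01,0.03,0,0,0,0,0],
])

```text
time_s: 4.12
ee_pos: [524.8, 31.3, 33.3]
ee_rot: [[-0.161, 0.987, -0.0], [0.987, 0.161, -0.0], [-0.0, -0.0, -1.0]]
ft_force: [-0.5, -1.8, -1.1]
width: 0.12
finger_force: 0.6
```

```bash
python3 go.py -60 0 33
```

```text
t 4.1167 p [524.8  31.3  33.3] bed -89.1 0.5 F [-0.5 -1.8 -1.1] w 0.11958682334614999
shift [29.1  0.4  0.3] turn [-0.01  0.   -0.07]
```

Emit:
apply_moves([
  [0.01,0.006,0,0,0,0,0],
  [0.01,0.012,0,0,0,0,0],
  [0.01,0.018,0,0,0,0,0],
  [0.01,0.024,0,0,0,0,0],
  [0.01,0.03,0,0,0,0,0],
])

```text
time_s: 4.53
ee_pos: [519.9, 60.9, 33.3]
ee_rot: [[-0.161, 0.987, -0.0], [0.987, 0.161, -0.0], [-0.0, -0.0, -1.0]]
ft_force: [-0.5, -1.7, -1.4]
width: 0.114
finger_force: 0.6
```

Emit:
apply_moves([
  [0.01,0.004,0,0,0,0,0],
  [0.01,0.008,0,0,0,0,0],
  [0.01,0.012,0,0,0,0,0],
  [0.01,0.016,0,0,0,0,0],
  [0.01,0.02,0,0,0,0,0],
])

```text
time_s: 4.95
ee_pos: [517.1, 79.5, 33.5]
ee_rot: [[-0.161, 0.987, 0.001], [0.987, 0.161, -0.002], [-0.002, 0.0, -1.0]]
ft_force: [0.5, -4.0, 0.2]
width: 0.117
finger_force: 1.8
```

Emit:
apply_moves([
  [0.01,0.003,0,0,0,0,0],
  [0.01,0.006,0,0,0,0,0],
  [0.01,0.009,0,0,0,0,0],
  [0.01,0.012,0,0,0,0,0],
])

```text
time_s: 5.28
ee_pos: [514.9, 92.3, 33.3]
ee_rot: [[-0.161, 0.987, -0.0], [0.987, 0.161, 0.0], [0.0, -0.0, -1.0]]
ft_force: [-0.6, -2.1, -0.2]
width: 0.121
finger_force: 0.7
```

```bash
python3 go.py -16 0 33; python3 - <<'E'
from h import *
f=grab("side");cv2.imwrite("pics/s4.png",cv2.resize(f["image"][180:310,260:400],None,fx=4,fy=4))
E
```

```text
t 5.2833 p [514.9  92.3  33.3] bed -27.3 0.4 F [-0.6 -2.1 -0.2] w 0.12120698757221944
shift [11.3  0.4  0.3] turn [-0.   -0.01 -0.07]
```

View pics/s4.png

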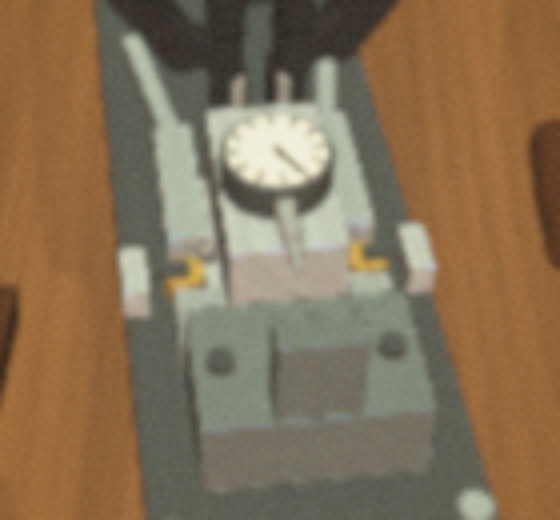

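The carriage is between the rails, its front still short of the holder (front face at crop (285,275)) and the rollers pushed outward. I'll continue in small steps while watching the force.

Emit:
apply_moves([
  [0.01,0.002,0,0,0,0,0],
  [0.01,0.004,0,0,0,0,0],
  [0.01,0.006,0,0,0,0,0],
])

```text
time_s: 5.58
ee_pos: [513.9, 98.2, 33.3]
ee_rot: [[-0.162, 0.987, -0.0], [0.987, 0.162, 0.0], [0.0, -0.0, -1.0]]
ft_force: [0.9, 0.5, 0.5]
width: 0.116
finger_force: 0.0
```

Emit:
apply_moves([
  [0.01,0.001,0,0,0,0,0],
  [0.01,0.002,0,0,0,0,0],
  [0.01,0.003,0,0,0,0,0],
])

```text
time_s: 5.83
ee_pos: [513.5, 101.0, 33.3]
ee_rot: [[-0.162, 0.987, -0.0], [0.987, 0.162, 0.0], [0.0, -0.0, -1.0]]
ft_force: [-0.9, -0.6, -0.1]
width: 0.116
finger_force: 0.0
```

Emit:
apply_moves([
  [0.01,0.001,0,0,0,0,0],
  [0.01,0.002,0,0,0,0,0],
])

```text
time_s: 6.0
ee_pos: [513.2, 102.9, 33.3]
ee_rot: [[-0.161, 0.987, -0.0], [0.987, 0.161, -0.0], [-0.0, -0.0, -1.0]]
ft_force: [-0.3, -0.4, -0.9]
width: 0.117
finger_force: 0.8
```

The force fell to zero, so it has snapped forward. I'll press on gently until it bears on the holder.

Emit:
apply_moves([
  [0.01,0.001,0,0,0,0,0],
  [0.01,0.002,0,0,0,0,0],
])

```text
time_s: 6.17
ee_pos: [512.9, 103.0, 33.3]
ee_rot: [[-0.16, 0.987, 0.0], [0.987, 0.16, -0.004], [-0.004, -0.0, -1.0]]
ft_force: [2.2, -14.4, 2.8]
width: 0.113
finger_force: 7.5
```

Emit:
apply_moves([
  [0.01,0.0005,0,0,0,0,0],
  [0.01,0.001,0,0,0,0,0],
])

```text
time_s: 6.33
ee_pos: [512.9, 103.0, 33.4]
ee_rot: [[-0.16, 0.987, 0.001], [0.987, 0.16, -0.006], [-0.006, -0.0, -1.0]]
ft_force: [2.1, -18.6, 2.4]
width: 0.116
finger_force: 8.9
```

```bash
python3 go.py -16 0 33; python3 - <<'E'
from h import *
f=grab("side");a=cv2.resize(f["image"][190:290,270:390],None,fx=4,fy=4)
f=grab("top");pickle.dump(f,open("top2.pkl","wb"));b=cv2.resize(f["image"][200:280,230:330],None,fx=4,fy=4)
b=cv2.copyMakeBorder(b,0,400-320,0,0,0)
c=np.hstack([a,b]);cv2.imwrite("pics/s5.png",cv2.resize(c,(792,360)))
E
```

```text
t 6.3333 p [512.9 103.   33.4] bed -16.4 0.6 F [  2.1 -18.6   2.4] w 0.1161361532112732
shift [0.4 0.6 0.4] turn [-0.02  0.35 -0.16]
```

View pics/s5.png

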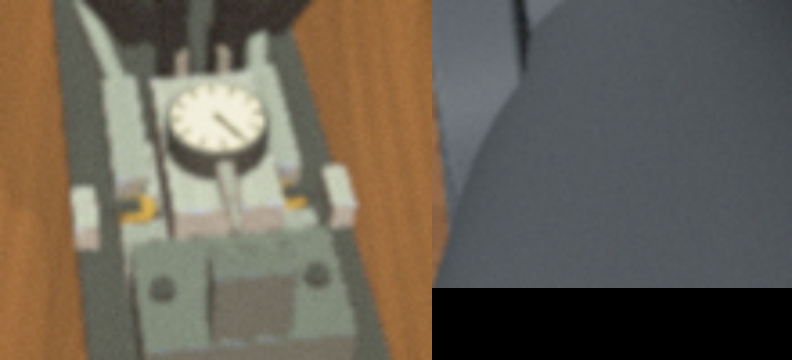

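In the side view the carriage front meets the holder and the rollers are in. The hard stop at bed x −16.4 matches home (−5 minus the 11 mm half pad). The top view is blocked by the arm. I'll back off and check.

Emit:
apply_moves([
  [0.01,-0.006,0,0,0,0,0],
  [0.01,-0.02,0,0,0,0,0],
  [0.01,-0.04,0,0,0,0,0],
  [0.01,-0.05,0,-0.03,0,0,0],
  [0.01,-0.06,0,-0.07,0,0,0],
])

```text
time_s: 6.85
ee_pos: [520.0, 45.6, 101.3]
ee_rot: [[-0.161, 0.987, -0.007], [0.987, 0.161, -0.0], [0.001, -0.007, -1.0]]
ft_force: [1.2, 0.2, -0.4]
width: 0.117
finger_force: 0.0
```

Emit:
apply_moves([
  [0.01,-0.03,0,-0.03,0,0,0],
  [0.01,-0.06,0,-0.06,0,0,0],
  [0.01,-0.09,0,-0.09,0,0,0],
  [0.01,-0.12,0,-0.1,0,0,0],
  [0.01,-0.15,0,-0.1,0,0,0],
])

```text
time_s: 7.27
ee_pos: [548.3, -103.2, 207.1]
ee_rot: [[-0.162, 0.987, 0.006], [0.987, 0.162, -0.001], [-0.002, 0.006, -1.0]]
ft_force: [1.1, 0.8, -0.2]
width: 0.12
finger_force: 0.0
```

Emit:
apply_moves([
  [0.01,-0.03,0,0,0,0,0],
  [0.01,-0.06,0,0,0,0,0],
  [0.01,-0.09,0,0,0,0,0],
  [0.01,-0.09,0,0,0,0,0],
])

```text
time_s: 7.6
ee_pos: [561.7, -194.7, 202.9]
ee_rot: [[-0.158, 0.987, 0.001], [0.987, 0.158, -0.001], [-0.001, 0.0, -1.0]]
ft_force: [-1.6, 0.4, -0.3]
width: 0.121
finger_force: 0.0
```

```bash
python3 go.py -16 0 33; python3 - <<'E'
from h import *
f=grab("side");a=cv2.resize(f["image"][130:330,190:430],None,fx=2,fy=2)
f=grab("top");b=cv2.resize(f["image"][200:280,230:330],None,fx=5,fy=5)[:, :]
u=np.array([-0.16258,0.9867,0]);l=np.array([-u[1],u[0],0]);O=np.array([510.8,119.3,0])
g=f["image"].astype(int);m=(g.min(2)>170).astype(np.uint8)
m2=np.zeros_like(m);m2[215:260,265:310]=m[215:260,265:310]
n,L,st,c=cv2.connectedComponentsWithStats(m2)
for i in range(1,n):
    if st[i,4]>60:
        P=plane(f,[c[i]],74)[0]-O;print(c[i],st[i],P@u,P@l)
cv2.imwrite("pics/s6.png",np.hstack([cv2.resize(a,(400,333)),cv2.resize(b,(400,333))]))
E
```

```text
t 7.6 p [ 561.7 -194.7  202.9] bed -318.1 0.8 F [-1.6  0.4 -0.3] w 0.1206533553270854
shift [302.4  -0.7 169.5] turn [ 0.02  0.08 -0.26]
[303.09615385 236.23461538] [293 224  17  25 260] 8.192864436635295 0.9493850609705721
[273.35483871 233.82258065] [270 229  10  11  62] 64.33981907581887 -11.847288737636992
[287.06825939 238.40273038] [278 229  19  20 293] 39.251922876569914 0.7009857632156979
[275.64383562 247.93150685] [271 244  14   9  73] 63.19572786679911 15.729670027225577
```

View pics/s6.png

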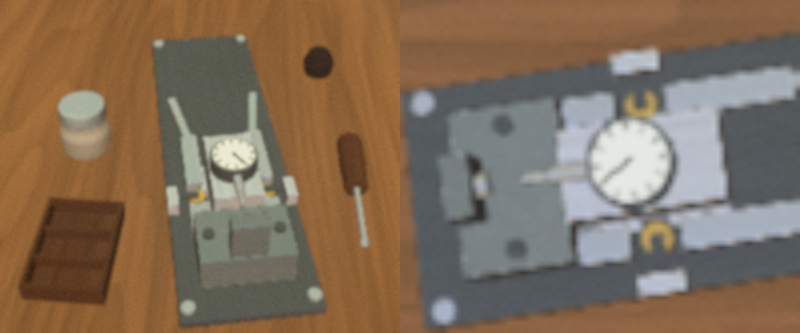

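The dial measures bed (39.3, 0.7), against (39, 0) expected at home. The front is flush against the holder, both rollers sit back in, and the bystanders are unmoved.

```bash
python3 -c "
from bench import manip
print(manip.job_done())"
```

```text
the job is handed in; nothing more can be done
None
```

The carriage is home: upright, front flush on the holder block and both rollers in their notches by the camera views, with the bystanders not visibly moved and the job handed in at about 8 s.

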